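# Set the U-bolt over the camera boom

## Robot

A 6-joint arm with a two-finger parallel gripper is mounted at the origin on the work surface. World frame = base frame: x ahead of the robot, y to its left, z up, the work surface at z = 0. Lengths are in mm, angles in rad, forces in N, time in s.
With the tool pointing down it reaches from about 250 to 725 mm from the base axis. Payload 4 kg.
Tool frame: the origin (TCP) lies midway between the tips of the shut fingers; the grasp point (between the pads) lies 19 mm behind it; z points along the fingers, y is the line along which they close (so a half turn about z gives the same grasp; the last joint's range is limited). The gripper opens to 85 mm and grips with 20 to 120 N. Pads are 22 mm wide; open, the fingers measure 114 mm over their backs; the gripper's body (76 mm by 85 mm) begins 54 mm behind the grasp point. The pads swing forward as they close: fully open they stand 13 mm farther back than shut.
Start: joints at [-1.278, 0.241, 0.005, 1.335, 0, 1.571], TCP at [144.315, -478.72, 231.306] pointing down, gripper open.
Joint ranges: [-2.72, 2.72], [-1.05, 1.87], [-1.09, 1.28], [-1.99, 2.15], [-1.42, 1.44], [-3.14, 3.14]. Speed limits (rad/s): [2.79, 2.79, 3.14, 3.14, 3.14, 3.14].

## Interface

Orientations are given as a rotation vector (axis times angle).
In Python, from plant import get_obs, cams, ticket gives the robot as it stands.
- The arm moves only by the tool drive_tool, never from a script. Its arguments are lists of equal length, an entry for each row: "rotation": the turn, a rotation vector about the tool's x, y, z each as a share of 0.5 rad, from -1 to 1, a list of three; "linear": the shift along the tool's x, y, z each as a share of 0.4 m, from -1 to 1, a list of three; "jaw": the opening, from -1 (shut) to 1 (fully open). In form: {"rotation": [[ax, ay, az], ...], "linear": [[dx, dy, dz], ...], "jaw": [jaw, ...]}. A call has 1 to 12 rows; each row shifts and turns the commanded pose from where the row before left it, along the tool's axes as they then stand; what a row does not reach is not made up. A row lasts 1/12 s, in which the tool goes at most 41.7 mm and 7.16 degrees, less where a joint would pass 70% of its speed; a pose out of reach is approached as far as the arm can. A call with a number of a shift or a turn outside -1 to 1 is refused whole. A call with a gripper value outside its range is refused whole. The fingers move at their own pace and stop on an object; "newtons" is the grip in N (left out, the last holds). Time passes only in rows, so rows that do not move let the fingers close. It gives the time, the measured TCP pose, the force, the opening and the grip force at its end, in the units of the state.
- get_obs(): the state, without advancing time (a new reading comes with each control period).
- cams.grab_frame(name): name is "scene" or "top" or "wrist"; returns a dict with "frame" (384x512x3 uint8, blue, green, red), "K" (3x3 intrinsics, pixels), "eye" and "attitude" of the camera in the world. Camera axes: x right, y down, z forward; pixel columns grow to the right and rows downward; lengths in mm; the calibration is good to about 2 mm. A picture is of the moment at which its call begins. There is no depth.
- ticket.hand_in(): hands the job in; it is judged then, once.
The state is a dict: "clock": time; "q": joint angles; "qd": joint speeds; "tau": joint torques, N m; "tool_pos": TCP position; "eef_rot": TCP orientation; "force": force on the tool from outside, world axes, zero at the start; "ft_torque": the same for the moment, N m; "finger_gap": opening from 0.0 (shut) to 1.0 (fully open); "finger_force": force on a finger pad.
Only numpy, scipy, OpenCV 4.12 (cv2) and the standard library are available. Lean on these libraries where they do the work, as an engineer would, in place of code of your own. Each camera call takes 0.05 s, during which the arm holds its last target. There are 200 camera calls.

## Task

The camera boom rests in its bench bracket and needs its clamp. Take the wide U-bolt with the yellow grip out of its stand and lower it astride the boom tube, one leg through each of the two square holes in the bracket plate, keeping hold of it until its bow is down on the tube and only then letting go. Leave the narrow U-bolt with the blue grip where it stands.

Things in the scene. Friction and masses are not known exactly. Their poses are not given: they have to be found in the camera images.
- ubolt_wide: wide steel U-bolt with yellow grip, 110 g, legs down in a fixed grey stand (60 x 110 x 40 mm), tips 35 mm deep, leaning up to 4 degrees: lift it straight up 40 mm or more. Origin midway between the leg tips; z up the legs to the bow, y from leg to leg, x across the U. Legs 8 mm round at y = +-35; underside of the bow at z = 64, top of the grip at z = 106. Either leg suits either hole.
- wide_grip (a point): where to hold the wide U-bolt's yellow grip, a block on top of the bow, 18 mm in x, 36 mm in y, from z = 68 to 106 mm: this point is at z = 92 mm above the leg tips, on the middle line. Axes as the U-bolt's. Take it from above, fingers closing along x.
- ubolt_narrow: narrow steel U-bolt with a blue grip in another grey stand of the same size; legs 44 mm apart, 92 mm tall in all, origin and axes as the wide one. Does not fit; to be left alone.
- bracket: fixed green boom bracket. Origin on the bench under its middle, z up, x along the tube. Plate 150 (x) by 130 mm, top at z = 50, 8 thick, with 28 mm square through holes at (0, +-35) mm. Dark tube, diameter 28, over it, top at z = 84, x = -136 to 140; cradles at x = +-62. Red camera at x = 134 to 196, up to z = 122. Wide U-bolt home: bow on the tube, leg tips at z = 20 mm.

How it is judged:
By the outcome, as a careful person would: the job done as asked, in the order asked, and still so for the second after the job is handed in, with the robot touching nothing.
It also fails if it takes over 38 s, if anything falls off the work surface, if the arm or the gripper's body presses on something with over 40 N, if the wrist force passes 120 N, or if a joint passes its speed limit or range.

## Working session

There is one attempt and no reset: what is moved stays moved. The work goes in short steps, Python scripts to look and compute and a tool call to move; the robot and the scene stay as the last step left them, time stands still between calls to the robot, and variables do not carry over. Pictures are saved under pics/ and viewed, at most 10 in all, crops included, and the job is handed in when it is done.

Besides the shell and the picture viewer there is one more tool, called after ">>>" as name(argument=value, ...), one argument or row to a line, values as JSON. drive_tool: Moves the arm, as the interface text tells. Shift numbers are shares of 0.4 m and turn numbers shares of 0.5 rad, none past 1 either way. Its arguments: {"type":"object","properties":{"rotation":{"type":"array"},"linear":{"type":"array"},"jaw":{"type":"array"},"newtons":{"type":"number"}},"required":["rotation","linear","jaw"]}

```bash
mkdir -p pics; ls
python3 - <<'E'
from plant import get_obs,cams
import cv2,json,pickle
D={}
for n in("scene","top"):
    d=cams.grab_frame(n);D[n]=d;cv2.imwrite(f"pics/{n}0.png",cv2.resize(d["frame"],(768,576),interpolation=cv2.INTER_CUBIC))
    print(n,d["K"],d["eye"],d["attitude"])
pickle.dump(D,open("d0.pkl","wb"))
print(get_obs())
E
```

```text
pics
scene [[347.31080072   0.         248.17406148]
 [  0.         347.31080072 194.75447583]
 [  0.           0.           1.        ]] [859.36082843 441.01689393 564.33251684] [-0.83672638 -2.46569863  1.14782802]
top [[410.35724441   0.         253.70782084]
 [  0.         410.35724441 189.54109355]
 [  0.           0.           1.        ]] [342.38938282 -20.3944442  950.93793488] [-2.10044015  2.14888011 -0.19538265]
{'clock': 0.1, 'q': array([-1.27799884e+00,  2.41346942e-01,  3.86776014e-03,  1.33519989e+00,
        2.18449948e-06,  1.57074794e+00]), 'qd': array([ 0.00147597, -0.00331198,  0.00256464, -0.00091443, -0.00046208,
        0.00072228]), 'tau': array([ 1.01437863e-04, -3.73139048e+01,  2.53009844e+01,  1.08918379e-02,
        6.04456687e-06, -3.43799293e-06]), 'tool_pos': array([ 144.15446354, -478.18231639,  230.50069386]), 'eef_rot': array([-3.10613239e+00, -4.58087462e-01,  4.27696040e-04]), 'force': array([-0.18845717, -0.60258936, -0.37856938]), 'ft_torque': array([-0.02150751,  0.03625327,  0.0165838 ]), 'finger_force': 0.0, 'finger_gap': 1.0016267787771354}
```

View pics/top0.png

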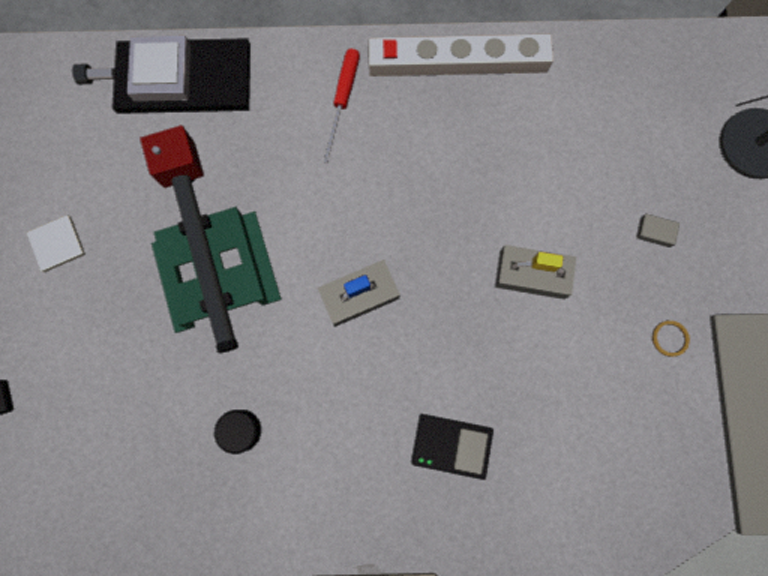

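View pics/scene0.png

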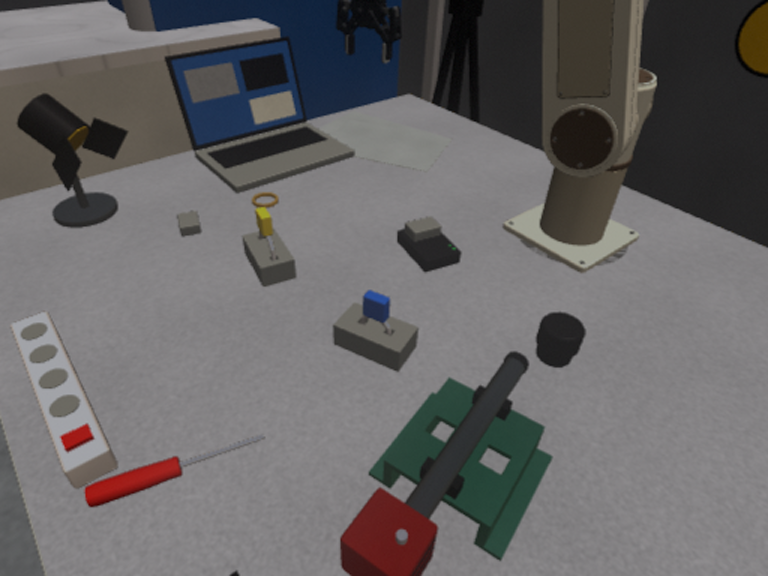

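The top view shows the yellow grip at about (548,261) with legs at (515,265) and (562,272). The bracket's tube runs from (181,180) to (227,346), with holes near (188,272) and (231,258). The blue U-bolt sits between them. I'll enlarge both areas.

Run:
```python
import pickle,cv2,numpy as np
D=pickle.load(open("d0.pkl","rb"));f=D["top"]["frame"];s=D["scene"]["frame"]
z=lambda c,k:cv2.resize(c,None,fx=k,fy=k,interpolation=cv2.INTER_CUBIC)
a=z(f[130:230,95:195],4);b=z(f[155:205,325:390],6);c=z(s[130:190,155:205],5)
im=np.zeros((600,800,3),np.uint8);im[:400,:400]=a;im[:300,405:795]=b;im[300:600,405:655]=c
cv2.imwrite("pics/c1.png",im)
```

```text
(no output)
```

View pics/c1.png

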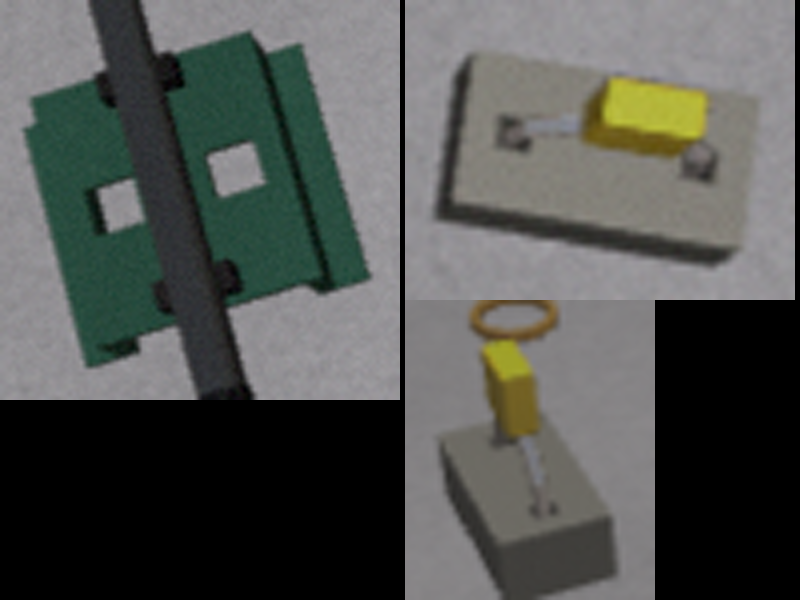

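Crop: right hole corners (207,151),(256,141),(267,183),(218,195). Left hole outer corners (87,187),(101,235). Stand top corners (475,53),(758,97),(453,205). Legs at (514,133),(699,162). Grip top is centred near (655,108) in the top view and (508,360) in the scene view.

```bash
cat > h.py <<'E'
import numpy as np
from scipy.spatial.transform import Rotation as R
def ray(d,p):
    v=R.from_rotvec(d["attitude"]).apply(np.linalg.inv(d["K"])@[p[0],p[1],1.]);return np.array(d["eye"]),v
def onz(d,p,z):
    e,v=ray(d,p);return e+v*(z-e[2])/v[2]
def tri(d1,p1,d2,p2):
    e,v=ray(d1,p1);f,w=ray(d2,p2);s=np.linalg.lstsq(np.c_[v,-w],f-e,rcond=None)[0]
    a,b=e+v*s[0],f+w*s[1];return (a+b)/2,np.linalg.norm(a-b)
def rigid(o,w): # 2D fit, returns x,y,yaw,residual
    o,w=np.array(o,float),np.array(w)[:,:2];oc,wc=o.mean(0),w.mean(0)
    z=((w-wc)@[1,1j])@np.conj((o-oc)@[1,1j]);a=np.angle(z);M=np.array([[np.cos(a),-np.sin(a)],[np.sin(a),np.cos(a)]])
    t=wc-M@oc;return t,a,np.round(w-(o@M.T+t),1)
E
python3 - <<'E'
import pickle
from h import *
D=pickle.load(open("d0.pkl","rb"));T,S=D["top"],D["scene"]
A=lambda x,y:(95+(x+.5)/4-.5,130+(y+.5)/4-.5)
B=lambda x,y:(325+(x-405+.5)/6-.5,155+(y+.5)/6-.5)
C=lambda x,y:(155+(x-405+.5)/5-.5,130+(y-300+.5)/5-.5)
px=[(207,151),(256,141),(267,183),(218,195),(87,187),(101,235)]
o=[(14,-21),(14,-49),(-14,-49),(-14,-21),(14,49),(-14,49)]
print("br",rigid(o,[onz(T,A(*p),50) for p in px]))
for p in [(181,180),(227,342)]: print("tube",onz(T,(p[0]/1.5,p[1]/1.5),84))
print("stand",[onz(T,B(*p),40).round(1) for p in[(475,53),(758,97),(741,248),(453,205),(514,133),(699,162)]])
print("grip corners",[onz(T,B(*p),110).round(1) for p in[(612,78),(707,92),(700,140),(601,125)]])
print(tri(T,B(655,108),S,C(508,360)))
E
```

```text
br (array([546.88503935, 235.39723858]), np.float64(0.2772989440694417), array([[ 0.3,  0.2],
       [-2.2, -0.4],
       [ 0.3,  0.6],
       [ 1.7,  1.1],
       [ 0.3, -0.1],
       [-0.5, -1.4]]))
tube [667.50244861 270.06582811  84.        ]
tube [425.98131643 196.39990762  84.        ]
stand [array([ 568.2, -211.7,   40. ]), array([ 548.5, -317.9,   40. ]), array([ 490.7, -306.9,   40. ]), array([ 509.5, -199.9,   40. ]), array([ 536.7, -224.6,   40. ]), array([ 523.9, -293.6,   40. ])]
grip corners [array([ 540.7, -244.4,  110. ]), array([ 534.9, -277.3,  110. ]), array([ 517.8, -273.6,  110. ]), array([ 523.9, -239.4,  110. ])]
(array([ 530.48307049, -259.68041307,  107.78540285]), np.float64(1.0224616565949847))
```

>>> drive_tool(
  rotation=[
    [0,0,0],
    [0,0,0],
    [0,0,0],
    [0,0,0],
    [0,0,0],
    [0,0,0],
    [0,0,0],
    [0,0,0],
    [0,0,0],
    [0,0,0],
    [0,0,0],
    [0,0,0],
  ],
  linear=[
    [0.09,-0.02,0],
    [0.09,-0.02,0],
    [0.09,-0.02,0],
    [0.09,-0.02,0],
    [0.09,-0.02,0],
    [0.09,-0.02,0],
    [0.09,-0.02,0],
    [0.09,-0.02,0],
    [0.09,-0.02,0],
    [0.09,-0.02,0],
    [0.09,-0.02,0],
    [0.09,-0.02,0],
  ],
  jaw=[1,1,1,1,1,1,1,1,1,1,1,1],
)

```text
clock: 1.1
tool_pos: [531.4, -260.8, 230.7]
eef_rot: [-3.107, -0.458, 0.002]
force: [0.3, -0.4, -0.3]
finger_gap: 1.001
finger_force: 0.0
```

>>> drive_tool(
  rotation=[
    [0,0,-0.22],
    [0,0,-0.22],
    [0,0,-0.22],
    [0,0,-0.22],
    [0,0,-0.22],
    [0,0,-0.22],
    [0,0,-0.22],
    [0,0,-0.22],
    [0,0,-0.22],
    [0,0,-0.21],
    [0,0,0],
    [0,0,0],
  ],
  linear=[
    [0,0,0],
    [0,0,0],
    [0,0,0],
    [0,0,0],
    [0,0,0],
    [0,0,0],
    [0,0,0],
    [0,0,0],
    [0,0,0],
    [0,0,0],
    [0,0,0],
    [0,0,0],
  ],
  jaw=[1,1,1,1,1,1,1,1,1,1,1,1],
)

```text
clock: 2.1
tool_pos: [530.0, -262.0, 230.8]
eef_rot: [-2.417, -2.005, 0.001]
force: [-0.3, 0.4, 0.7]
finger_gap: 0.999
finger_force: 0.0
```

```bash
cat > look.py <<'E'
import sys,cv2,pickle
from h import *
from plant import get_obs,cams
d=cams.grab_frame("wrist");pickle.dump(d,open(sys.argv[1]+".pkl","wb"))
cv2.imwrite(f"pics/{sys.argv[1]}.png",cv2.resize(d["frame"],(768,576),interpolation=cv2.INTER_CUBIC))
o=get_obs();print(o["clock"],o["tool_pos"],R.from_rotvec(o["eef_rot"]).as_matrix().round(3).tolist(),o["q"].round(2),o["force"],o["finger_gap"])
print(d["eye"],d["K"][0,0])
E
python3 look.py w1
```

```text
2.15 [ 530.03980638 -262.03658212  230.87923273] [[0.184, 0.983, -0.001], [0.983, -0.184, 0.0], [0.0, -0.001, -1.0]] [-0.46  0.43  0.27  1.41 -0.    1.3 ] [ 0.06241284 -0.14440207 -0.7767798 ] 0.9994422835838647
[ 545.32961922 -181.14201545  373.58606026] 304.3113676649828
```

View pics/w1.png

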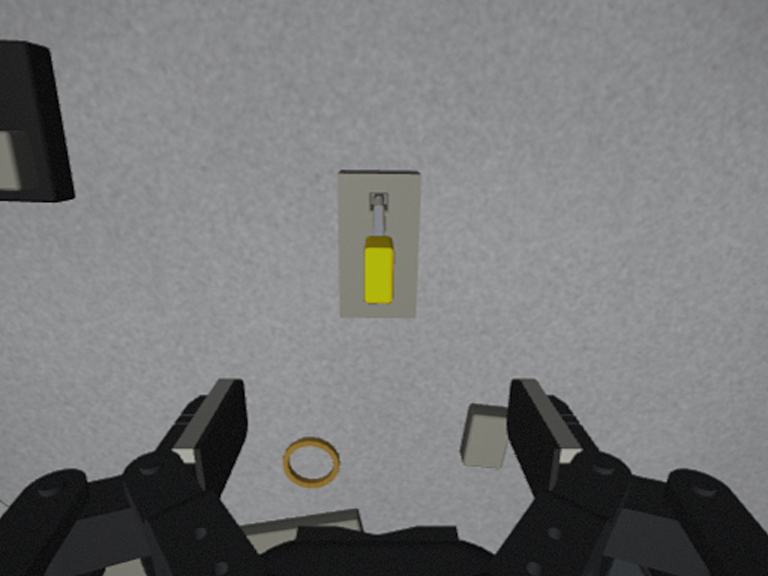

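Wrist view: the grip top spans about (365–393, 248–302), is squared to the jaws and sits mid-gap (379 against 376). The visible leg hole is at (379,201), and the stand corners are (339,173),(420,173),(416,317),(341,317).

Run:
```python
import pickle
from h import *
d=pickle.load(open("w1.pkl","rb"));q=lambda x,y:((x+.5)/1.5-.5,(y+.5)/1.5-.5)
M=np.array([[.184,.983,0],[.983,-.184,0],[0,0,-1]]);t=np.array([530.04,-262.04,230.9])
for n,p,z in[("g",(379,275),110),("g1",(379,248),110),("g2",(379,302),110),("leg",(379,201),40),("s",(339,173),40),("s",(420,173),40),("s",(416,317),40),("s",(341,317),40)]:
    w=onz(d,q(*p),z);print(n,w.round(1),"tool",(M.T@(w-t)).round(1))
```

```text
g [ 531.8 -258.1  110. ] tool [  4.2   1.  120.9]
g1 [ 534.8 -241.8  110. ] tool [ 20.8   1.  120.9]
g2 [ 528.6 -275.1  110. ] tool [-13.1   1.  120.9]
leg [ 538.4 -223.7   40. ] tool [ 39.2   1.2 190.9]
s [ 514.1 -199.2   40. ] tool [ 58.9 -27.2 190.9]
s [ 570.6 -209.8   40. ] tool [ 58.9  30.2 190.9]
s [ 550.5 -317.7   40. ] tool [-51.   30.3 190.9]
s [ 492.5 -306.9   40. ] tool [-51.  -28.6 190.9]
```

>>> drive_tool(
  rotation=[
    [0,0,0],
    [0,0,0],
    [0,0,0],
    [0,0,0],
    [0,0,0],
    [0,0,0],
    [0,0,0],
    [0,0,0],
  ],
  linear=[
    [0.01,0.002,0.07],
    [0,0,0.08],
    [0,0,0.08],
    [0,0,0.06],
    [0,0,0.05],
    [0,0,0.03],
    [0,0,0.01],
    [0,0,0],
  ],
  jaw=[1,1,1,1,1,1,1,1],
)

```text
clock: 2.82
tool_pos: [530.8, -257.9, 77.9]
eef_rot: [-2.414, -2.006, 0.002]
force: [-0.0, -0.1, -0.1]
finger_gap: 1.002
finger_force: 0.0
```

>>> drive_tool(
  rotation=[
    [0,0,0],
    [0,0,0],
    [0,0,0],
    [0,0,0],
    [0,0,0],
    [0,0,0],
    [0,0,0],
    [0,0,0],
    [0,0,0],
    [0,0,0],
    [0,0,0],
    [0,0,0],
  ],
  linear=[
    [0,0,0],
    [0,0,0],
    [0,0,0],
    [0,0,0],
    [0,0,0],
    [0,0,0],
    [0,0,0],
    [0,0,0],
    [0,0,0],
    [0,0,0],
    [0,0,0],
    [0,0,0],
  ],
  jaw=[-1,-1,-1,-1,-1,-1,-1,-1,-1,-1,-1,-1],
  newtons=70,
)

```text
clock: 3.82
tool_pos: [532.0, -258.5, 79.9]
eef_rot: [2.415, 2.008, 0.0]
force: [-0.6, 0.4, 5.7]
finger_gap: 0.197
finger_force: 69.3
```

>>> drive_tool(
  rotation=[
    [0,0,0],
    [0,0,0],
    [0,0,0],
    [0,0,0],
    [0,0,0],
    [0,0,0],
    [0,0,0],
    [0,0,0],
    [0,0,0],
    [0,0,0],
    [0,0,0],
  ],
  linear=[
    [0,0,-0.01],
    [0,0,-0.02],
    [0,0,-0.03],
    [0,0,-0.03],
    [0,0,-0.04],
    [0,0,-0.05],
    [0,0,-0.06],
    [0,0,-0.07],
    [0,0,-0.05],
    [0,0,-0.02],
    [0,0,0],
  ],
  jaw=[-1,-1,-1,-1,-1,-1,-1,-1,-1,-1,-1],
)

```text
clock: 4.73
tool_pos: [532.8, -258.8, 233.7]
eef_rot: [2.412, 2.007, 0.003]
force: [-0.3, 0.0, -1.0]
finger_gap: 0.198
finger_force: 68.7
```

```bash
python3 look.py w2
```

```text
4.7833 [ 532.01358479 -258.44975971  231.6137387 ] [[0.182, 0.983, 0.001], [0.983, -0.182, -0.001], [-0.0, 0.001, -1.0]] [-0.45  0.42  0.27  1.41  0.    1.3 ] [-0.23486647  0.77107768 -1.98914568] 0.19823692577838417
[ 547.24467904 -177.58456449  376.40928156] 304.3113676649828
```

View pics/w2.png

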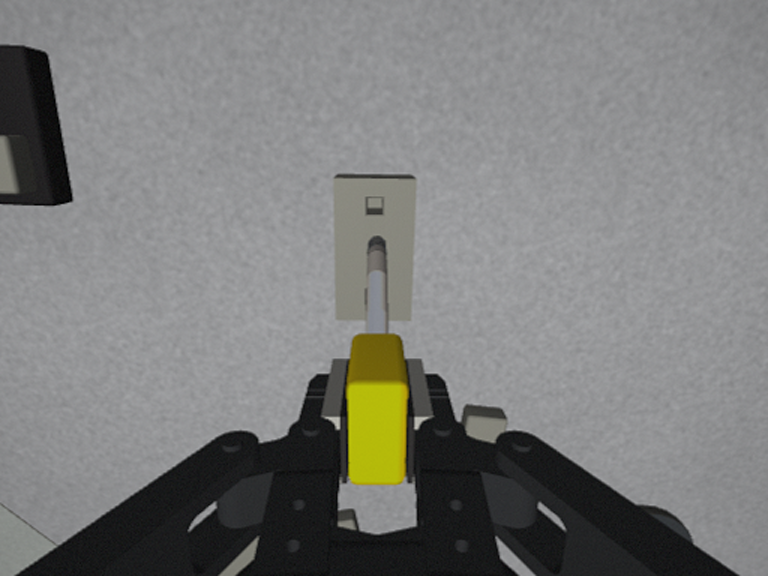

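Wrist view: the U-bolt is held upright. The front leg tip is at about (377,240) and the grip top at (348–406, 390–483). The stand is left empty.

Run:
```python
import pickle
from h import *
d=pickle.load(open("w2.pkl","rb"));q=lambda x,y:((x+.5)/1.5-.5,(y+.5)/1.5-.5)
M=np.array([[.182,.983,0],[.983,-.182,0],[0,0,-1]]);t=np.array([532,-258.5,231.6])
for n,p,z in[("tip",(377,241),157),("gtop far",(377,392),263),("gtop near",(377,483),263),("gl",(348,440),263),("gr",(406,440),263)]:
    w=onz(d,q(*p),z);print(n,w.round(1),"tool",(M.T@(w-t)).round(1))
```

```text
tip [ 539.4 -225.   157. ] tool [34.3  1.2 74.6]
gtop far [ 535.3 -244.9  263. ] tool [ 14.    0.8 -31.4]
gtop near [ 529.5 -276.   263. ] tool [-17.7   0.8 -31.4]
gl [ 524.  -259.1  263. ] tool [ -2.1  -7.8 -31.4]
gr [ 540.8 -262.3  263. ] tool [ -2.1   9.3 -31.4]
```

>>> drive_tool(
  rotation=[
    [0,0,0],
    [0,0,0],
    [0,0,0],
    [0,0,0],
    [0,0,0],
    [0,0,0],
    [0,0,0],
    [0,0,0],
    [0,0,0],
    [0,0,0],
    [0,0,0],
    [0,0,0],
  ],
  linear=[
    [0.05,-0.008,0],
    [0.08,-0.012,0],
    [0.092,-0.014,0],
    [0.092,-0.014,0],
    [0.092,-0.014,0],
    [0.092,-0.014,0],
    [0.092,-0.014,0],
    [0.092,-0.014,0],
    [0.092,-0.014,0],
    [0.092,-0.014,0],
    [0.092,-0.014,0],
    [0.092,-0.014,0],
  ],
  jaw=[-1,-1,-1,-1,-1,-1,-1,-1,-1,-1,-1,-1],
)

```text
clock: 5.78
tool_pos: [543.7, 167.7, 228.7]
eef_rot: [-2.414, -2.008, 0.007]
force: [0.7, 0.5, -0.3]
finger_gap: 0.196
finger_force: 68.7
```

>>> drive_tool(
  rotation=[
    [0,0,0],
    [0,0,0],
    [0,0,0],
    [0,0,-0.1],
    [0,0,-0.2],
    [0,0,-0.2],
    [0,0,-0.2],
    [0,0,-0.14],
    [0,0,-0.1],
    [0,0,0],
    [0,0,0],
    [0,0,0],
  ],
  linear=[
    [0.08,-0.013,0],
    [0.06,-0.01,0],
    [0.03,-0.005,0],
    [0,0,0],
    [0,0,0],
    [0,0,0],
    [0,0,0],
    [0,0,0],
    [0,0,0],
    [0,0,0],
    [0,0,0],
    [0,0,0],
  ],
  jaw=[-1,-1,-1,-1,-1,-1,-1,-1,-1,-1,-1,-1],
)

```text
clock: 6.78
tool_pos: [546.3, 234.6, 230.4]
eef_rot: [-1.883, -2.514, 0.003]
force: [-0.5, -0.1, -1.5]
finger_gap: 0.194
finger_force: 68.7
```

```bash
python3 look.py w3
```

```text
6.8333 [546.37096742 234.7325232  230.61885637] [[-0.282, 0.959, -0.001], [0.959, 0.282, -0.001], [-0.0, -0.001, -1.0]] [ 0.41  0.43  0.28  1.42 -0.    1.69] [-0.30664268  0.06316817 -1.82304814] 0.19991366384769707
[523.52229664 313.7163852  373.09656645] 304.3113676649828
```

View pics/w3.png

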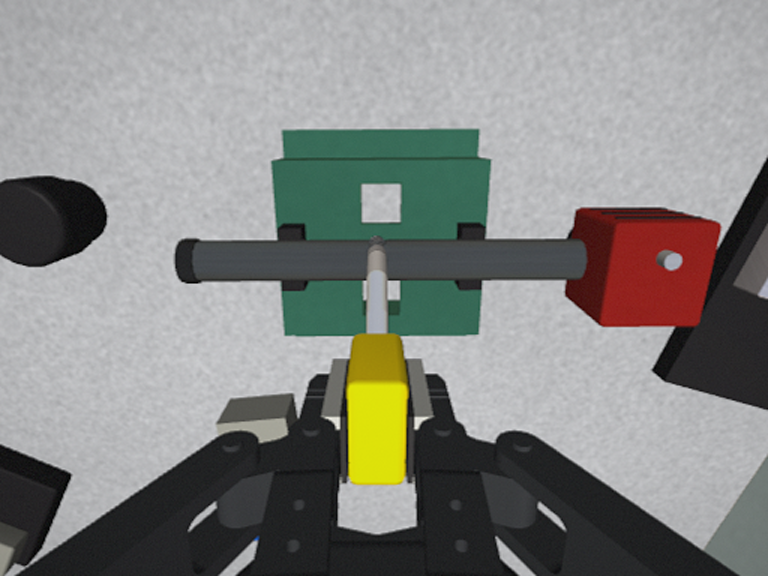

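Wrist view: tube parallel to the jaw line (rows 240–279). The far hole is at (361–401, 183–224), the plate's far edge at row 159 (columns 272–490), and the front leg tip at (377,241).

Run:
```python
import pickle
from h import *
d=pickle.load(open("w3.pkl","rb"));q=lambda x,y:((x+.5)/1.5-.5,(y+.5)/1.5-.5)
M=np.array([[-.282,.959,0],[.959,.282,0],[0,0,-1]]);t=np.array([546.4,234.7,230.6])
for n,p,z in[("hole",(381,203.5),50),("hl",(361,203.5),50),("hr",(401,203.5),50),("tube",(200,260.5),71),("tube",(565,259),71),("plateL",(272,159),50),("plateR",(490,159),50),("tip",(377,241),156)]:
    w=onz(d,q(*p),z);print(n,w.round(1),"tool",(M.T@(w-t)).round(1))
```

```text
hole [538.  272.5  50. ] tool [ 38.6   2.7 180.6]
hl [524.6 268.6  50. ] tool [ 38.6 -11.4 180.6]
hr [551.5 276.5  50. ] tool [ 38.6  16.7 180.6]
tube [429.4 203.3  71. ] tool [   2.9 -121.   159.6]
tube [668.1 274.6  71. ] tool [  3.9 127.9 159.6]
plateL [458.3 280.4  50. ] tool [ 68.7 -71.6 180.6]
plateR [600.7 322.2  50. ] tool [ 68.6  76.7 180.6]
tip [536.5 268.2 156. ] tool [34.9  0.  74.6]
```

>>> drive_tool(
  rotation=[
    [0,0,0],
    [0,0,0],
    [0,0,0],
    [0,0,0],
    [0,0,0],
    [0,0,0],
    [0,0,0],
    [0,0,0],
    [0,0,0],
    [0,0,0],
  ],
  linear=[
    [0.01,0.005,0],
    [0,0,0.03],
    [0,0,0.05],
    [0,0,0.05],
    [0,0,0.04],
    [0,0,0.03],
    [0,0,0.03],
    [0,0,0.03],
    [0,0,0.02],
    [0,0,0],
  ],
  jaw=[-1,-1,-1,-1,-1,-1,-1,-1,-1,-1],
)

```text
clock: 7.67
tool_pos: [546.1, 239.3, 117.1]
eef_rot: [-1.88, -2.515, 0.005]
force: [-0.4, 0.2, -1.8]
finger_gap: 0.199
finger_force: 68.7
```

Run:
```python
from plant import cams,get_obs
import cv2
f=cams.grab_frame("scene")["frame"][190:384,200:400]
cv2.imwrite("pics/s2.png",cv2.resize(f,None,fx=3,fy=3,interpolation=cv2.INTER_CUBIC))
for i in range(4): cams.grab_frame("wrist");o=get_obs();print(o["tool_pos"].round(1),o["force"].round(1))
```

```text
[547.4 239.7 119.3] [ 0.6  0.3 -0.4]
[547.8 239.9 120. ] [ 0.6 -0.2 -0.2]
[548.  240.  120.3] [ 0.4  0.2 -1.8]
[548.1 240.  120.4] [-0.9 -0.7 -1.7]
```

View pics/s2.png

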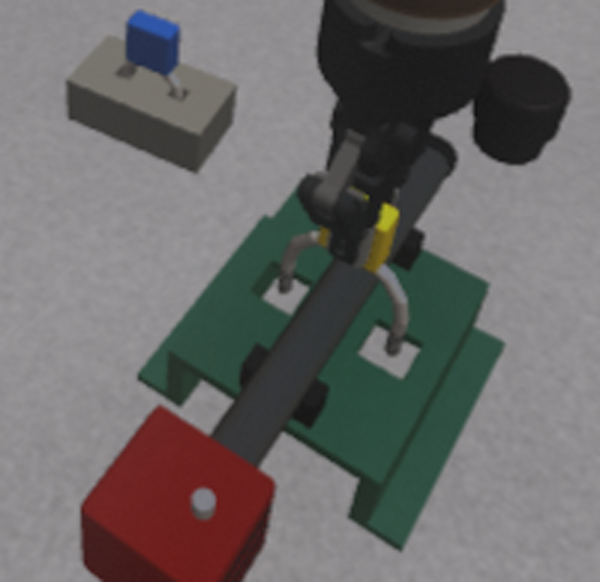

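Both leg tips sit inside the two square holes, at about (287,285) and (393,345), and the bow is astride the tube. I'll lower it to contact.

>>> drive_tool(
  rotation=[
    [0,0,0],
    [0,0,0],
    [0,0,0],
    [0,0,0],
    [0,0,0],
    [0,0,0],
    [0,0,0],
    [0,0,0],
    [0,0,0],
    [0,0,0],
  ],
  linear=[
    [0,0,0.01],
    [0,0,0.01],
    [0,0,0.01],
    [0,0,0.01],
    [0,0,0.008],
    [0,0,0.005],
    [0,0,0],
    [0,0,0],
    [0,0,0],
    [0,0,0],
  ],
  jaw=[-1,-1,-1,-1,-1,-1,-1,-1,-1,-1],
)

```text
clock: 8.75
tool_pos: [547.6, 239.7, 98.4]
eef_rot: [1.881, 2.516, 0.001]
force: [0.6, -0.4, -1.8]
finger_gap: 0.196
finger_force: 68.7
```

>>> drive_tool(
  rotation=[
    [0,0,0],
    [0,0,0],
    [0,0,0],
    [0,0,0],
    [0,0,0],
  ],
  linear=[
    [0,0,0.0025],
    [0,0,0.0025],
    [0,0,0],
    [0,0,0],
    [0,0,0],
  ],
  jaw=[-1,-1,-1,-1,-1],
)

```text
clock: 9.17
tool_pos: [547.4, 239.6, 96.1]
eef_rot: [-1.881, -2.516, 0.0]
force: [-0.0, 0.1, -1.1]
finger_gap: 0.2
finger_force: 68.7
```

>>> drive_tool(
  rotation=[
    [0,0,0],
    [0,0,0],
    [0,0,0],
    [0,0,0],
  ],
  linear=[
    [0,0,0.0025],
    [0,0,0],
    [0,0,0],
    [0,0,0],
  ],
  jaw=[-1,-1,-1,-1],
)

```text
clock: 9.5
tool_pos: [547.5, 239.7, 95.2]
eef_rot: [1.881, 2.516, 0.0]
force: [0.1, 0.7, -1.4]
finger_gap: 0.201
finger_force: 68.8
```

>>> drive_tool(
  rotation=[
    [0,0,0],
    [0,0,0],
    [0,0,0],
    [0,0,0],
  ],
  linear=[
    [0,0,0.0025],
    [0,0,0],
    [0,0,0],
    [0,0,0],
  ],
  jaw=[-1,-1,-1,-1],
)

```text
clock: 9.83
tool_pos: [547.6, 239.7, 94.9]
eef_rot: [1.881, 2.516, 0.001]
force: [-1.6, -0.4, 5.6]
finger_gap: 0.202
finger_force: 69.7
```

Contact shows as +7 N at TCP z of 95, which matches the home height. Releasing and retreating.

>>> drive_tool(
  rotation=[
    [0,0,0],
    [0,0,0],
    [0,0,0],
    [0,0,0],
    [0,0,0],
    [0,0,0],
    [0,0,0],
    [0,0,0],
    [0,0,0],
    [0,0,0],
  ],
  linear=[
    [0,0,0],
    [0,0,0],
    [0,0,0],
    [0,0,0],
    [0,0,0],
    [0,0,0],
    [0,0,0],
    [0,0,0],
    [0,0,0],
    [0,0,0],
  ],
  jaw=[0.6,0.6,0.6,0.6,0.6,0.6,0.6,0.6,0.6,0.6],
)

```text
clock: 10.67
tool_pos: [547.4, 239.6, 94.1]
eef_rot: [1.881, 2.516, -0.0]
force: [0.4, -0.4, -0.1]
finger_gap: 0.8
finger_force: 0.0
```

>>> drive_tool(
  rotation=[
    [0,0,0],
    [0,0,0],
    [0,0,0],
    [0,0,0],
    [0,0,0],
    [0,0,0],
    [0,0,0],
    [0,0,0],
    [0,0,0],
    [0,0,0],
  ],
  linear=[
    [0,0,-0.02],
    [0,0,-0.03],
    [0,0,-0.05],
    [0,0,-0.06],
    [0,0,-0.06],
    [0,0,-0.06],
    [0,0,-0.05],
    [0,0,-0.03],
    [0,0,0],
    [0,0,0],
  ],
  jaw=[0.6,0.6,0.6,0.6,0.6,0.6,0.6,0.6,0.6,0.6],
)

```text
clock: 11.5
tool_pos: [547.8, 239.8, 239.2]
eef_rot: [1.88, 2.515, 0.003]
force: [0.5, -0.3, -1.0]
finger_gap: 0.798
finger_force: 0.0
```

Run:
```python
from plant import cams,get_obs
import cv2,numpy as np
f=cams.grab_frame("scene")["frame"][190:384,200:400];w=cams.grab_frame("wrist")["frame"]
im=np.hstack([cv2.resize(f,(400,388)),cv2.resize(w,(400,300))[:300] if 0 else cv2.copyMakeBorder(cv2.resize(w,(400,300)),0,88,0,0,cv2.BORDER_CONSTANT)])
cv2.imwrite("pics/s3.png",im);o=get_obs();print(o["clock"],o["tool_pos"],o["force"],o["finger_gap"])
```

```text
11.6 [546.80549052 239.34388021 237.01218895] [ 0.65383506  0.43117749 -0.44363723] 0.8015839896433882
```

View pics/s3.png

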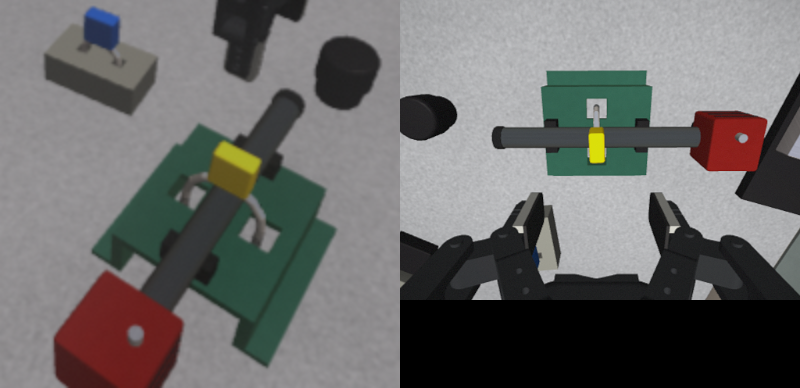

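The U-bolt stands astride the tube with its bow down (grip at (235,170)) and both legs through the holes. The blue one is untouched and the gripper is clear.

```bash
python3 -c "from plant import ticket;print(ticket.hand_in())"
```

```text
the job is handed in; nothing more can be done
None
```

The wide U-bolt is seated astride the boom tube with a leg through each square hole; I let go only once its bow was down on the tube, left the narrow one untouched, and handed the job in at about 11.6 s.

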